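# Mix a specimen pot in its tipping frame, then hold a thermometer probe in it

## Task

With the red crank bar, tip the specimen pot in its frame to about 45 degrees, pause there for half a second, never going past 60, and bring it back fully level. Then lift the blue-handled probe out of its grey stand and lower its steel rod through the guide hole in the pot's lid, without touching the pot or its frame, until the red ring on the rod is level with the rim of the hole. Finish while still holding the probe there in the gripper, still, upright and centred in the hole, and leave the tube rack, amber jar and water bottle undisturbed.

Things in the scene. Friction and masses are not known exactly. Their poses are not given: they have to be found in the camera images.
- station: Fixed aluminium tipping frame, base 130 x 165 x 8 mm, uprights at y = +-66 mm, 95 mm high. Origin: centre of the underside, z up. Between them the white specimen pot (90 mm diameter, lime-green lid 94 mm with a dark bush in its middle) swings about the frame's y axis; hinge line at x = 0, z = 75 mm. The red crank is on the +y side. Placed and yawed anew each time.
- cradle (a joint): Tilt of the pot about the frame's y axis, rad. 0 = level (a stop), positive tips the pot's top and crank bar towards the frame's +x; the far stop is at 1.3. The hinge is stiff (0.15 N m friction): the pot stays where it is left.
- crank (a point): Grip point on the red crank bar: round, 12 mm diameter, along the frame's y axis, free from y = 86 to 152 mm, then a black end knob (18 mm). The point is on its axis at y = 119 mm; level, it is 75 mm straight above the hinge line, 150 mm above the table; it swings with the pot on that 75 mm radius. The bar can roll in the fingers.
- bore (a point): Centre of the guide hole's upper rim in the lid's dark bush (38 mm outside diameter, 14 mm above the lid); swings with the pot. z: the hole's axis, up out of it. Hole 22 mm diameter, straight, 26 mm long, then the empty pot, its floor 112 mm below this point. Level, it lies right above the frame's origin, 146 mm above the table.
- probe: Loose thermometer probe, about 90 g, upright in its stand at the start: steel rod 8 mm diameter, 100 mm long, pointed end, under a blue square handle 26 x 26 x 70 mm (flat sides along x and y; 100 to 170 mm above the tip). Origin: the rod's lower tip; z up along the rod. A red ring 4 mm high is centred 55 mm above the tip.
- probe_tip (a point): Lower tip of the probe's rod.
- probe_grip (a point): Centre of the probe's blue handle, 135 mm above the tip, on the rod's axis.
- stand: Fixed grey probe stand, base 85 x 85 x 10 mm. Its top plate (60 x 60 x 12 mm, top face 122 mm above the table) has a 16 mm hole in which the rod hangs (tip 22 mm above the table), the handle resting on the plate. Origin: centre of the underside. Placed anew each time; may swap sides with the station.
- rack: White tube rack with lime-capped tubes, 100 x 210 mm, 80 mm high, loose; leave alone. Origin: centre of the underside.
- bottle: Clear water bottle with a blue cap, 64 mm diameter, 200 mm high, loose; leave alone. Origin: centre of the underside.
- jar: Amber jar with a white cap, 66 mm diameter, 90 mm high, loose; leave alone. Origin: centre of the underside.
Not all that is in view belongs to the job. There is more than one size of the probe; the one meant has the size given above.

How it is judged:
On the way, in this order (a step that is already met when the one before it is completed fails the run):
1. the pot is tipped to 45 degrees, give or take 10, for 0.3 s (value of joint cradle between 0.61 and 0.96 rad), for 0.3 s.
2. the pot is back level within 3 degrees (value of joint cradle below 0.05 rad), for 0.2 s.
3. the probe is lifted clear out of its stand by the gripper (height (world z) of probe_tip above 0.125 m and contact force between the fingers and probe above 0.5 N), for 0.1 s.
At the end, for the whole second after the job is handed in: Pot level (0.05 rad); gripper holds the probe still (20 mm/s) and upright (0.09 rad), touching neither pot nor frame; tip within 5 mm of the hole's centre line, handle centre within 10 mm; ring level with the rim within 12 mm (value of joint cradle below 0.05 rad and horizontal distance between probe_tip and bore below 0.005 m and horizontal distance between probe_grip and bore below 0.01 m and z of probe_tip in the frame of bore between -0.067 and -0.043 m and angle between probe's own z axis and vertical below 0.09 rad and linear speed of probe below 0.02 m/s and contact force between the fingers and probe above 0.5 N and contact force between probe and station below 0.05 N); the arm keeps its last pose, push and grip.
It fails at once if the pot is tipped past 60 degrees (value of joint cradle above 1.05 rad).
It fails at once if the probe touches the pot, the guide hole or the frame (contact force between probe and station above 0.2 N).
It fails at once if a bystander is pushed or knocked over (distance of any of rack, jar, bottle from where it was at the start of the episode above 0.02 m or angle between any of rack, jar, bottle's own z axis and vertical above 0.3 rad).
It also fails if it takes over 64 s, if anything falls off the work surface, if the arm or the gripper's body presses on something with over 40 N, if the wrist force passes 120 N, or if a joint passes its speed limit or range.

## Robot

A 6-joint arm with a two-finger parallel gripper is mounted at the origin on the work surface. World frame = base frame: x ahead of the robot, y to its left, z up, the work surface at z = 0. Lengths are in m, angles in rad, forces in N, time in s.
With the tool pointing down it reaches from about 0.4 to 0.925 m from the base axis. Payload 12.5 kg.
Tool frame: the origin (TCP) lies midway between the tips of the shut fingers; the grasp point (between the pads) lies 19 mm behind it (arm.pinch_z is the distance from the TCP to the grasp point, in m); z points along the fingers, y is the direction in which the jaws open and shut (so a half turn about z gives the same grasp; the last joint's range is limited). The gripper opens to 95 mm and grips with 3 to 60 N. Pads are 20 mm wide; open, the fingers measure 119 mm over their backs; the gripper's body (75 mm by 180 mm) begins 59 mm behind the grasp point.
Start: joints at [-1.239, 0.491, 1.559, -0, 1.092, -0.106], TCP at [0.265, -0.566, 0.215] pointing down, gripper open.
Joint ranges: [-3.1, 3.1], [-0.84, 2.19], [0.05, 2.79], [-1.13, 4.28], [0.06, 2.93], [-2.69, 2.69]. Speed limits (rad/s): [2.22, 2.22, 2.79, 3.14, 3.14, 3.14].

## Interface

Orientations are given as a 3x3 rotation matrix whose columns are the frame's x, y, z axes.
In Python, from station import arm, imaging gives the robot as it stands.
- The arm moves only by the tool play_rows, never from a script. Its argument "rows" is a list that holds one entry, the list of rows, each a list of 7 numbers: the shift along the tool's x, y, z in mm, then the turn, a rotation vector about the tool's x, y, z in rad, then the closure, from 0 (fully open) to 1 (shut). In form: [[[tx, ty, tz, wx, wy, wz, jaw], ...]]. A call has 1 to 12 rows; each row is the pose to reach, as a shift and turn from the pose commanded when the call began, along the tool's axes at that moment; what a row does not reach only later rows make up. A row lasts 1/10 s, in which the tool goes at most 50 mm and 8.59 degrees, less where a joint would pass 70% of its speed; a pose out of reach is approached as far as the arm can. A call with a gripper value outside its range is refused whole. The fingers move at their own pace and stop on an object; the grip force is fixed at half the most. Time passes only in rows, so rows that repeat a pose let the fingers close. It gives the time, the measured TCP pose, the force and the opening at its end, in the units of the state.
- arm.get_state(): the state, without advancing time (a new reading comes with each control period).
- imaging.read_camera(name): name is "scene" or "top" or "wrist"; returns the picture (420x560x3 uint8, red, green, blue); there is no depth.
- imaging.camera_info(name): a dict with "mtx" (3x3 intrinsics, pixels), "world_from_camera" (4x4, takes a point from camera to world coordinates); the wrist camera has in their place "mount" (4x4, takes a point from camera to tool coordinates, whose origin is the TCP and whose axes are the flange's). Camera axes: x right, y up, looking along -z (the intrinsics and any distortion apply to the point x, -y, -z); pixel columns grow to the right and rows downward; lengths in m; the calibration is good to about 2 mm. A picture is of the moment at which its call begins: read the wrist's pose just before it. camera_info takes no time and is no camera call.
- arm.finish_job(): hands the job in, once; it reports no verdict.
The state is a dict: "clock": time; "joints": joint angles; "qd": joint speeds; "joint_torque": joint torques, N m; "tool_pos": TCP position; "eef_rot": TCP orientation; "contact_force": force on the tool from outside, world axes, zero at the start; "wrist_torque": the same for the moment, N m; "opening": finger opening in m.
Only numpy, scipy, OpenCV 4.12 (cv2) and the standard library are available. Lean on these libraries where they do the work, as an engineer would, in place of code of your own. Each camera call takes 0.05 s, during which the arm holds its last target. There are 200 camera calls.

## Working session

There is one attempt and no reset: what is moved stays moved. The work goes in short steps, Python scripts to look and compute and a tool call to move; the robot and the scene stay as the last step left them, time stands still between calls to the robot, and variables do not carry over. Pictures are saved under pics/ and viewed, about 8 in all and at most 12, crops included, and the job is handed in when it is done.

Besides the shell and the picture viewer there is one more tool, called after ">>>" as name([rows], argument=value, ...), one row to a line, values as JSON. play_rows: Moves the arm, as the interface text tells. Its arguments: {"type":"object","properties":{"rows":{"type":"array","items":{"type":"array","items":{"type":"array","items":{"type":"number"}}}}},"required":["rows"]}

```bash
mkdir -p pics; ls; cat > h.py <<'E'
import numpy as np, cv2
from station import arm, imaging
def snap(name, fn, crop=None, scale=1):
    s=arm.get_state(); im=imaging.read_camera(name)
    cv2.imwrite('pics/raw_'+fn+'.png', im[:,:,::-1])
    if crop: x0,y0,x1,y1=crop; im=im[y0:y1,x0:x1]
    im=cv2.resize(im,None,fx=scale,fy=scale,interpolation=cv2.INTER_CUBIC)
    cv2.imwrite('pics/'+fn+'.png', im[:,:,::-1]); return s
def T(name,s=None):
    i=imaging.camera_info(name)
    if name!='wrist': return np.array(i['mtx']),np.array(i['world_from_camera'])
    W=np.eye(4);W[:3,:3]=s['eef_rot'];W[:3,3]=s['tool_pos'];return np.array(i['mtx']),W@np.array(i['mount'])
def atz(name,uv,z,s=None):
    K,W=T(name,s); d=np.linalg.inv(K)@[uv[0],uv[1],1]; d=W[:3,:3]@(d*[1,-1,-1]); o=W[:3,3]
    return o+d*(z-o[2])/d[2]
def proj(name,p,s=None):
    K,W=T(name,s); c=np.linalg.inv(W)@np.r_[p,1]; c=c[:3]*[1,-1,-1]; q=K@c; return q[:2]/q[2]
E
python3 - <<'E'
from h import *
s=snap('top','top'); snap('scene','scene')
a=cv2.imread('pics/top.png');b=cv2.imread('pics/scene.png')
cv2.imwrite('pics/both.png',cv2.resize(np.vstack([a,b]),None,fx=.95*.75,fy=.95*.75))
for n in('top','scene','wrist'): print(imaging.camera_info(n))
print(s['clock'],s['tool_pos'],s['eef_rot'],s['opening'],arm.pinch_z)
E
```

```text
pics
{'mtx': array([[533.9230949 ,   0.        , 282.00444211],
       [  0.        , 533.9230949 , 203.40755522],
       [  0.        ,   0.        ,   1.        ]]), 'world_from_camera': array([[-3.03912307e-03,  9.88344914e-01, -1.52200839e-01,
         3.30169100e-01],
       [-9.99943510e-01, -1.45333610e-03,  1.05292064e-02,
         3.04116059e-02],
       [ 1.01852886e-02,  1.52224241e-01,  9.88293499e-01,
         1.73226123e+00],
       [ 0.00000000e+00,  0.00000000e+00,  0.00000000e+00,
         1.00000000e+00]])}
{'mtx': array([[379.77055898,   0.        , 274.17838704],
       [  0.        , 379.77055898, 208.22358005],
       [  0.        ,   0.        ,   1.        ]]), 'world_from_camera': array([[-0.80094056, -0.49372165,  0.33872282,  0.86539221],
       [ 0.5986961 , -0.66754476,  0.44265898,  0.42451511],
       [ 0.00756232,  0.55733557,  0.8302529 ,  0.83132712],
       [ 0.        ,  0.        ,  0.        ,  1.        ]])}
{'mtx': array([[350.63964103,   0.        , 281.16746253],
       [  0.        , 350.63964103, 207.50497643],
       [  0.        ,   0.        ,   1.        ]]), 'mount': array([[-7.68401783e-04,  9.67025149e-01,  2.54679740e-01,
         7.08691844e-02],
       [ 9.99998803e-01,  1.08505622e-03, -1.10285879e-03,
         1.20951348e-03],
       [-1.34283402e-03,  2.54678588e-01, -9.67024826e-01,
        -1.70213558e-01],
       [ 0.00000000e+00,  0.00000000e+00,  0.00000000e+00,
         1.00000000e+00]])}
0.0 [ 0.26489468 -0.56579879  0.21404509] [[ 9.05705852e-01  4.23906553e-01 -3.78637647e-04]
 [ 4.23906703e-01 -9.05705183e-01  1.10875791e-03]
 [ 1.27075666e-04 -1.16471557e-03 -9.99999314e-01]] 0.09531608035210413 0.0188
```

View pics/top.png

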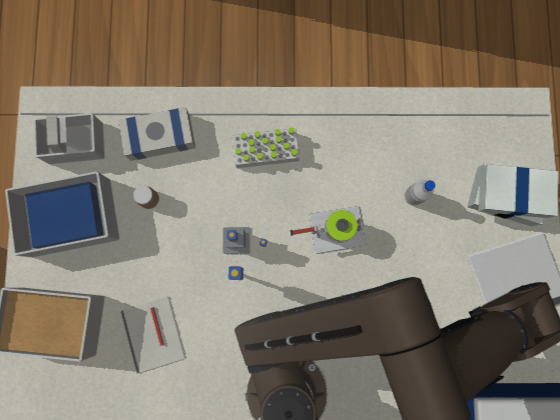

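View pics/scene.png

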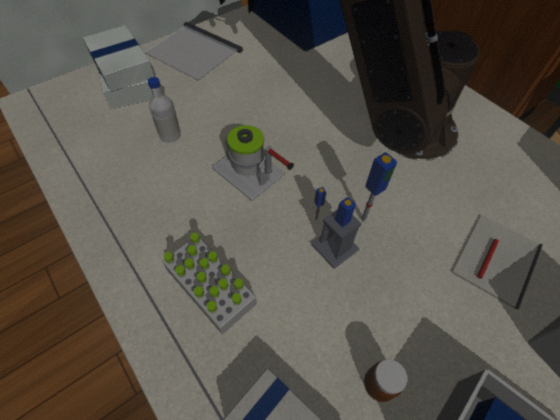

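Candidates for the probe: top (233,237) in the grey stand; (263,242) a smaller one; (235,272) a bigger one on a spike. Only the first hangs in the stand. I'll check it in a close crop.

```bash
python3 - <<'E'
from h import *
a=cv2.imread('pics/raw_top.png')[195:290,215:375];b=cv2.imread('pics/raw_scene.png')[115:275,205:405]
a=cv2.resize(a,(800,475),interpolation=cv2.INTER_CUBIC)
cv2.imwrite('pics/c1.png',a)
cv2.imwrite('pics/c2.png',cv2.resize(b,(750,600),interpolation=cv2.INTER_CUBIC))
E
```

```text
(no output)
```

View pics/c1.png

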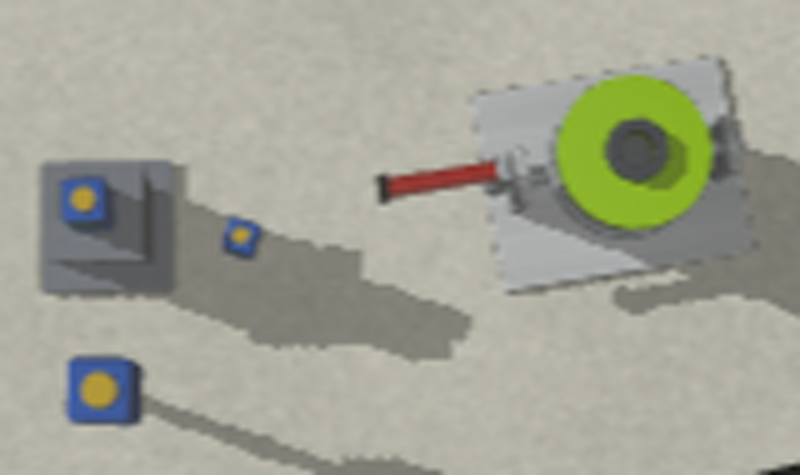

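View pics/c2.png

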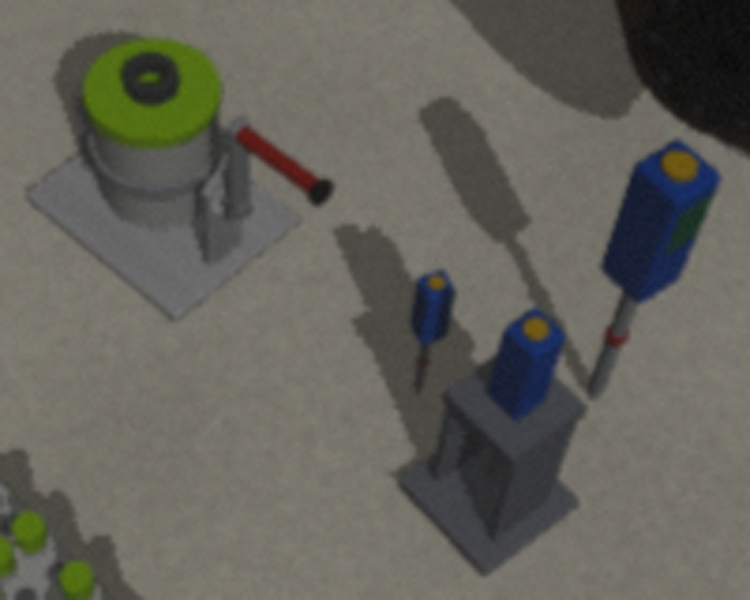

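Shows: bush at c1 (637,152), crank from (497,172) to its knob (384,187); the probe in the stand has its top at c1 (84,199), handle flat to the stand. The other two stand free, one smaller and one larger, so the stand one is the target.

```bash
python3 - <<'E'
from h import *
f=lambda u,v,z:atz('top',(215+u/5-.4,195+v/5-.4),z).round(4)
g=lambda p,n='top':proj(n,p).round(1)
c=[f(*p,.008) for p in [(475,95),(722,58),(755,250),(510,292)]]
for q in c: print(q)
print('centre',np.mean(c,0)); 
ydir=(c[0]+c[3]-c[1]-c[2])[:2]; xdir=(c[0]+c[1]-c[2]-c[3])[:2]
print('yaw', np.arctan2(-ydir[0],ydir[1]), np.arctan2(xdir[1],xdir[0]))
print('bore',f(637,152,.146),'lid',f(634,151,.132))
print('knob',f(384,187,.150),'crank root',f(497,172,.15))
print('probe',f(84,199,.192),'small',f(242,237,.12),'big',f(100,390,.24))
h=lambda u,v,z:atz('scene',(205+u/3.75-.4,115+v/3.75-.4),z).round(4)
print('scene bore',h(150,78,.146),'probe',h(537,328,.192),'big tip',h(595,395,.0),'small tip',h(420,390,0))
print('stand',[f(*p,.01) for p in [(40,162),(175,162),(172,292),(40,292)]])
E
```

```text
[ 0.562  -0.0778  0.008 ]
[ 0.5861 -0.2397  0.008 ]
[ 0.4605 -0.2579  0.008 ]
[ 0.4338 -0.099   0.008 ]
centre [ 0.5106 -0.1686  0.008 ]
yaw 0.15705004905009456 0.1540109994499609
bore [ 0.5089 -0.1657  0.146 ] lid [ 0.511  -0.1657  0.132 ]
knob [ 0.4877 -0.0141  0.15  ] crank root [ 0.4966 -0.0815  0.15  ]
probe [0.477  0.1605 0.192 ] small [0.4606 0.071  0.12  ] big [0.3662 0.1464 0.24  ]
scene bore [ 0.5142 -0.1598  0.146 ] probe [0.4739 0.1614 0.192 ] big tip [0.3627 0.1477 0.    ] small tip [0.4572 0.0726 0.    ]
stand [array([0.5184, 0.2047, 0.01  ]), array([0.5182, 0.1173, 0.01  ]), array([0.4342, 0.1187, 0.01  ]), array([0.4344, 0.2035, 0.01  ])]
```

>>> play_rows([
  [[0,0,-50,0,0,0,0],[40,-35,-86,0,0,-0.12,0],[80,-70,-86,0,0,-0.25,0],[120,-105,-86,0,0,-0.38,0],[160,-140,-86,0,0,-0.5,0],[200,-175,-86,0,0,-0.62,0],[240,-210,-86,0,0,-0.75,0],[280,-245,-86,0,0,-0.87,0],[320,-280,-86,0,0,-1.0,0],[360,-315,-86,0,0,-1.12,0],[400,-350,-86,0,0,-1.24,0],[425,-373,-86,0,0,-1.288,0]],
])

```text
clock: 1.3
tool_pos: [0.4825, -0.0685, 0.3006]
eef_rot: [[-0.159, 0.987, -0.0], [0.987, 0.159, -0.0], [-0.0, -0.0, -1.0]]
contact_force: [1.4, -0.4, 0.5]
opening: 0.0952
```

```bash
python3 - <<'E'
from h import *
s=snap('wrist','w1'); s2=arm.get_state()
print(s['clock'],s['tool_pos'],s2['tool_pos'],s['eef_rot'],s2['joints'])
import pickle;pickle.dump(s2,open('s1.pkl','wb'))
y=np.array([-.1536,.988]);b=np.array([.510,-.166])
for d in(0,.086,.119,.152): print(d,proj('wrist',np.r_[b+y*d,.146 if d==0 else .15],s2))
E
```

```text
1.3 [ 0.48254246 -0.06851571  0.30059758] [ 0.48432224 -0.06311541  0.3005862 ] [[-1.58747741e-01  9.87319176e-01 -1.33179784e-05]
 [ 9.87319171e-01  1.58747739e-01 -9.56814331e-05]
 [-9.23539147e-05 -2.83383067e-05 -9.99999995e-01]] [-0.26610422  0.20817805  1.75883585  0.00227539  1.17432348 -0.43056136]
0 [289.63650348 292.69210696]
0.086 [291.07035697 212.78696752]
0.119 [291.63139562 178.46434628]
0.152 [292.22213597 142.32466626]
```

View pics/w1.png

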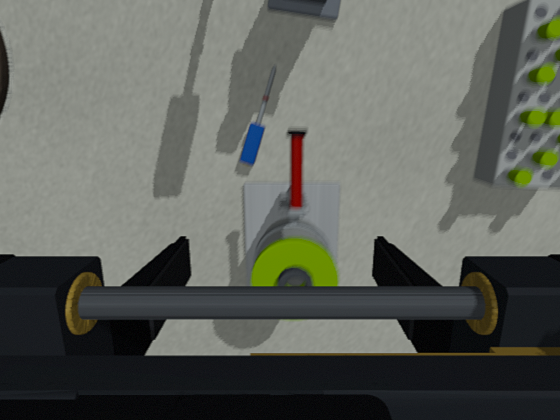

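Bar runs at column 297, knob around row 132, root at row ~207; bush near (293,279).

```bash
python3 - <<'E'
from h import *
import pickle
s=pickle.load(open('s1.pkl','rb')); s['tool_pos']=np.array([0.48254246,-0.06851571,0.30059758])
for q,z in(((297,133),.15),((297,170),.15),((297,205),.15),((293.5,279),.146)): print(q,atz('wrist',q,z,s))
n=arm.get_state();print(n['tool_pos'],n['eef_rot'],n['clock'])
R=n['eef_rot'];
E
```

```text
(297, 133) [ 0.4876991  -0.01241161  0.15      ]
(297, 170) [ 0.49348233 -0.04526015  0.15      ]
(297, 205) [ 0.4992472  -0.07800437  0.15      ]
(293.5, 279) [ 0.50950771 -0.15568674  0.146     ]
[ 0.48432224 -0.06311541  0.3005862 ] [[-1.62850914e-01  9.86650364e-01  7.99130712e-04]
 [ 9.86649043e-01  1.62849110e-01  1.95763996e-03]
 [ 1.80136846e-03  1.10726501e-03 -9.99997765e-01]] 1.35
```

>>> play_rows([
  [[0,0,0,0,0,0,0],[0,1,40,0,0,0,0.4],[0,1,80,0,0,0,0.4],[0,1,120,0,0,0,0.4],[0,1,150,0,0,0,0.4],[0,1,169,0,0,0,0.4],[0,1,169,0,0,0,0.4],[0,1,169,0,0,0,0.4],[0,1,169,0,0,0,0.4]],
])

```text
clock: 2.25
tool_pos: [0.4836, -0.071, 0.1328]
eef_rot: [[-0.154, 0.988, 0.002], [0.988, 0.154, -0.001], [-0.001, 0.002, -1.0]]
contact_force: [0.3, -0.1, -0.4]
opening: 0.0576
```

>>> play_rows([
  [[0,0,0,0,0,0,0.9],[0,0,0,0,0,0,1],[0,0,0,0,0,0,1],[0,0,0,0,0,0,1],[0,0,0,0,0,0,1],[0,0,0,0,0,0,1],[0,0,0,0,0,0,1],[0,0,0,0,0,0,1]],
])

```text
clock: 3.05
tool_pos: [0.4935, -0.0694, 0.1325]
eef_rot: [[-0.152, 0.988, 0.023], [0.988, 0.152, -0.0], [-0.004, 0.022, -1.0]]
contact_force: [57.1, 26.1, -32.7]
opening: 0.0139
```

```bash
python3 - <<'E'
from h import *
s=snap('scene','g1',(200,100,400,250),4);n=arm.get_state()
for k in('clock','tool_pos','eef_rot','contact_force','opening'):print(k,n[k])
E
```

```text
clock 3.1
tool_pos [ 0.49353346 -0.06938302  0.132481  ]
eef_rot [[-1.52560630e-01  9.88034611e-01  2.26464550e-02]
 [ 9.88287074e-01  1.52605968e-01 -2.77278886e-04]
 [-3.72994533e-03  2.23388969e-02 -9.99743498e-01]]
contact_force [ 57.83137815  26.1381971  -33.79894526]
opening 0.013876285757133252
```

View pics/g1.png

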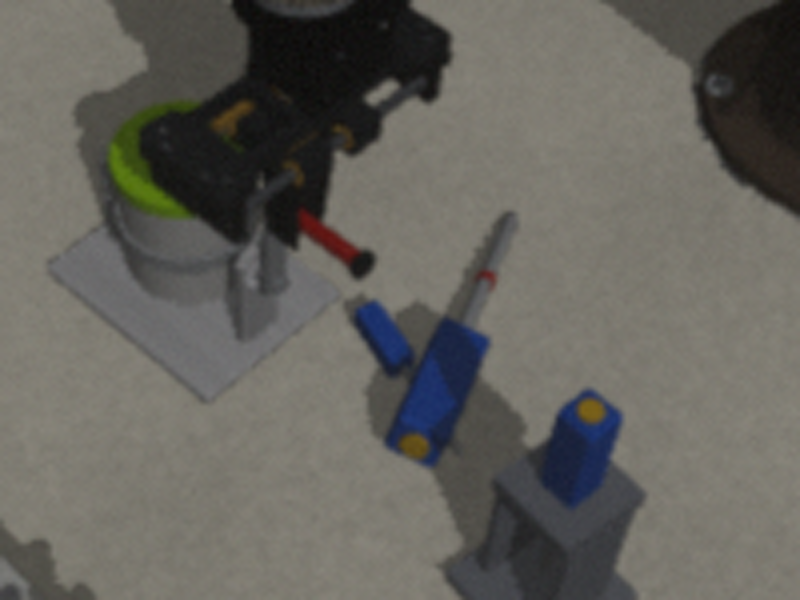

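The jaws are on the bar at y≈98 mm, but off-centre with a 57 N sideways load. The previous call ended short of its target. Both decoy probes have fallen over on their own. I'll open, re-centre and close again.

>>> play_rows([
  [[0,0,0,0,0,0,0.5],[0,0,0,0,0,0,0.5],[0,0,0,0,0,0,0.5],[9,5,0,0,0,0,0.5],[18,11,1,0,0,0,0.5],[18,11,1,0,0,0,0.5],[18,11,1,0,0,0,0.5],[18,11,1,0,0,0,0.5],[18,11,1,0,0,0,0.5]],
])

```text
clock: 4.0
tool_pos: [0.4912, -0.0511, 0.1307]
eef_rot: [[-0.154, 0.988, -0.0], [0.988, 0.154, -0.0], [-0.0, -0.0, -1.0]]
contact_force: [-0.2, 0.2, 0.0]
opening: 0.0475
```

>>> play_rows([
  [[0,0,0,0,0,0,1],[0,0,0,0,0,0,1],[0,0,0,0,0,0,1],[0,0,0,0,0,0,1],[0,0,0,0,0,0,1],[0,0,0,0,0,0,1],[0,0,0,0,0,0,1]],
])

```text
clock: 4.7
tool_pos: [0.4922, -0.0509, 0.1307]
eef_rot: [[-0.154, 0.988, 0.002], [0.988, 0.154, -0.0], [-0.0, 0.002, -1.0]]
contact_force: [5.8, 2.9, -2.7]
opening: 0.0112
```

>>> play_rows([
  [[0,7,0.2,0,0,0,1],[0,12.7,0.9,0,0,0,1],[0,18.5,2.1,0,0,0,1],[0,24.2,3.7,0,0,0,1],[0,29.7,5.7,0,0,0,1],[0,35,8.2,0,0,0,1],[0,40.2,11,0,0,0,1],[0,45,14.3,0,0,0,1],[0,49.7,18,0,0,0,1],[0,54,22,0,0,0,1],[0,54,22,0,0,0,1],[0,54,22,0,0,0,1]],
])

```text
clock: 5.9
tool_pos: [0.5447, -0.0427, 0.1083]
eef_rot: [[-0.154, 0.988, -0.0], [0.988, 0.154, -0.0], [-0.0, -0.0, -1.0]]
contact_force: [-1.2, -3.9, -3.1]
opening: 0.011
```

>>> play_rows([
  [[0,0,0,0,0,0,1],[0,0,0,0,0,0,1],[0,0,0,0,0,0,1],[0,0,0,0,0,0,1],[0,0,0,0,0,0,1]],
])

```text
clock: 6.4
tool_pos: [0.5444, -0.0428, 0.1085]
eef_rot: [[-0.154, 0.988, -0.0], [0.988, 0.154, -0.0], [-0.0, -0.0, -1.0]]
contact_force: [-1.0, -4.8, -5.3]
opening: 0.011
```

```bash
python3 - <<'E'
from h import *
s=snap('scene','t1',(200,100,400,250),4)
E
```

```text
(no output)
```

View pics/t1.png

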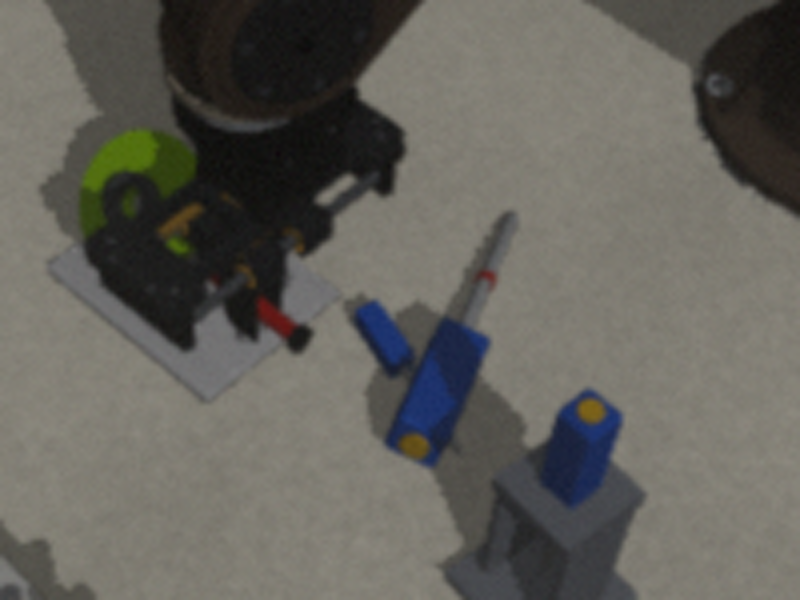

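The pot is tipped about 45°. Now back along the same arc, pressing lightly into the level stop.

>>> play_rows([
  [[0,-4.3,-4,0,0,0,1],[0,-9,-7.7,0,0,0,1],[0,-13.8,-11,0,0,0,1],[0,-19,-13.8,0,0,0,1],[0,-24.3,-16.3,0,0,0,1],[0,-29.8,-18.3,0,0,0,1],[0,-35.5,-19.9,0,0,0,1],[0,-41.3,-21.1,0,0,0,1],[0,-47,-21.8,0,0,0,1],[0,-53,-22,0,0,0,1],[0,-55,-22,0,0,0,1],[0,-56,-22,0,0,0,1]],
])

```text
clock: 7.65
tool_pos: [0.4922, -0.0509, 0.1326]
eef_rot: [[-0.154, 0.988, 0.009], [0.988, 0.154, -0.0], [-0.002, 0.009, -1.0]]
contact_force: [16.0, 6.4, -0.6]
opening: 0.0112
```

>>> play_rows([
  [[0,0,0,0,0,0,1],[0,0,0,0,0,0,1],[0,0,0,0,0,0,1],[0,0,0,0,0,0,1]],
])

```text
clock: 8.05
tool_pos: [0.4923, -0.0509, 0.1326]
eef_rot: [[-0.154, 0.988, 0.009], [0.988, 0.154, -0.0], [-0.002, 0.008, -1.0]]
contact_force: [12.3, 5.3, 2.4]
opening: 0.0114
```

>>> play_rows([
  [[0,0,0,0,0,0,0],[0,0,0,0,0,0,0],[0,0,0,0,0,0,0],[0,0,0,0,0,0,0],[0,0,-40,0,0,0,0],[0,0,-80,0,0,0,0],[0,0,-120,0,0,0,0],[-20,0,-150,0,0,0,0],[-45,0,-150,0,0,0,0],[-45,0,-150,0,0,0,0],[-45,0,-150,0,0,0,0],[-45,0,-150,0,0,0,0]],
])

```text
clock: 9.25
tool_pos: [0.4958, -0.0951, 0.2801]
eef_rot: [[-0.154, 0.988, -0.001], [0.988, 0.154, 0.001], [0.001, -0.001, -1.0]]
contact_force: [-0.1, 0.4, -0.7]
opening: 0.0946
```

```bash
python3 - <<'E'
from h import *
import pickle
s=snap('wrist','w2',(180,150,440,345),3);pickle.dump(s,open('s2.pkl','wb'))
print(s['clock'],s['tool_pos'],s['qd'])
print(proj('wrist',[.510,-.166,.146],s))
E
```

```text
9.25 [ 0.49579188 -0.09510722  0.28005047] [ 5.47414959e-03 -1.34809584e-03 -2.25453768e-03  3.47588494e-05
  2.11821353e-04 -2.01229063e-03]
[284.85218581 271.02740813]
```

View pics/w2.png

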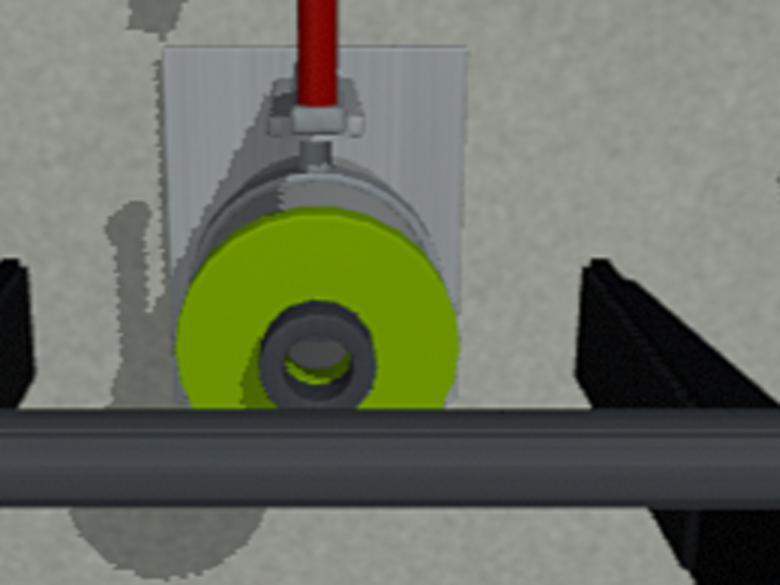

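Pot is level, with the bush centre near crop (318,358) → raw (286,269). I'll enlarge it with more contrast to get the hole's rim.

```bash
python3 - <<'E'
from h import *
im=cv2.imread('pics/raw_w2.png')[240:300,255:320]
im=cv2.resize(im,None,fx=9,fy=9,interpolation=cv2.INTER_CUBIC)
im=np.clip(im.astype(float)*2,0,255).astype('uint8')
import pickle;s=pickle.load(open('s2.pkl','rb'))
# overlay predicted circles r=19, r=11 at candidate centre from pixel (286,269.5)
c=atz('wrist',(286.2,269.3),.146,s);print(c)
for r in(.019,.011):
  for a in np.linspace(0,6.28,40):
    q=(proj('wrist',c+[r*np.cos(a),r*np.sin(a),0],s)-[255,240]+.5)*9
    cv2.circle(im,tuple(int(v) for v in q),1,(0,0,255),-1)
cv2.imwrite('pics/w2z.png',im)
E
```

```text
[ 0.51097744 -0.16406028  0.146     ]
```

View pics/w2z.png

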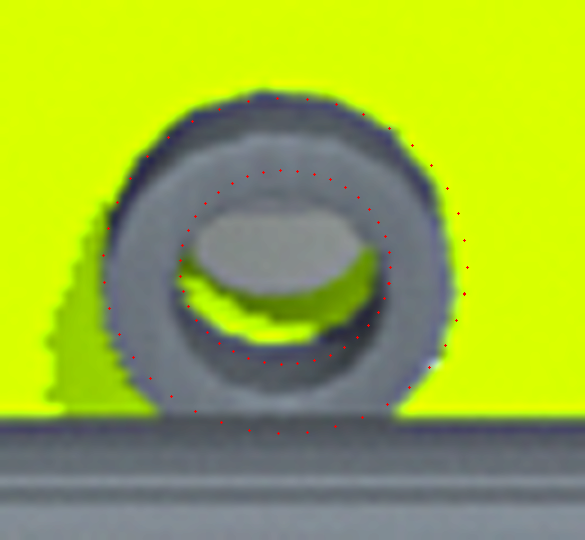

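Rim circle centred at zoom (280,299) → raw pixel about (285.6,272.7).

```bash
python3 - <<'E'
from h import *
import pickle;s=pickle.load(open('s2.pkl','rb'))
b=atz('wrist',(285.6,272.7),.146,s);print(b)
n=arm.get_state();print(n['tool_pos'],n['joints'])
R=n['eef_rot'];print(R.T@(np.array([.4755,.161,.30])-n['tool_pos'])*1000)
y=np.array([-.1536,.988]);print(b[:2]+.1135*y)
E
```

```text
[ 0.51096521 -0.16758435  0.146     ]
[ 0.49588958 -0.09501813  0.28011331] [-3.20248258e-01  2.52720674e-01  1.75475703e+00  8.10487688e-05
  1.13535526e+00 -4.75715648e-01]
[256.10074673  19.46870905 -19.7453204 ]
[ 0.49353161 -0.05544635]
```

>>> play_rows([
  [[0,0,-25,0,0,0,0],[40,4,-50,0,0,0.03,0],[80,8,-50,0,0,0.06,0],[120,11,-50,0,0,0.09,0],[160,15,-50,0,0,0.12,0],[200,19,-50,0,0,0.155,0],[240,22,-50,0,0,0.155,0],[280,26,-50,0,0,0.155,0],[315,29,-50,0,0,0.155,0],[329,31,-50,0,0,0.155,0],[329,31,-50,0,0,0.155,0],[329,31,-50,0,0,0.155,0]],
])

```text
clock: 10.5
tool_pos: [0.4759, 0.2337, 0.3303]
eef_rot: [[-0.001, 1.0, -0.001], [1.0, 0.001, -0.001], [-0.001, -0.001, -1.0]]
contact_force: [0.2, -0.3, 0.6]
opening: 0.0952
```

```bash
python3 - <<'E'
from h import *
import pickle
s=arm.get_state();p=proj('wrist',[.4755,.161,.192],s);print(p)
x,y=int(p[0]),int(p[1])
s=snap('wrist','w3',(x-60,y-60,x+60,y+60),5);pickle.dump(s,open('s3.pkl','wb'))
print(s['clock'],s['tool_pos'],s['eef_rot'],x,y)
E
```

```text
[280.71640435 269.37366343]
10.5 [0.47591015 0.23373072 0.3303148 ] [[-6.18614726e-04  9.99999663e-01 -5.38989810e-04]
 [ 9.99999644e-01  6.18305644e-04 -5.73425513e-04]
 [-5.73092059e-04 -5.39344348e-04 -9.99999690e-01]] 280 269
```

View pics/w3.png

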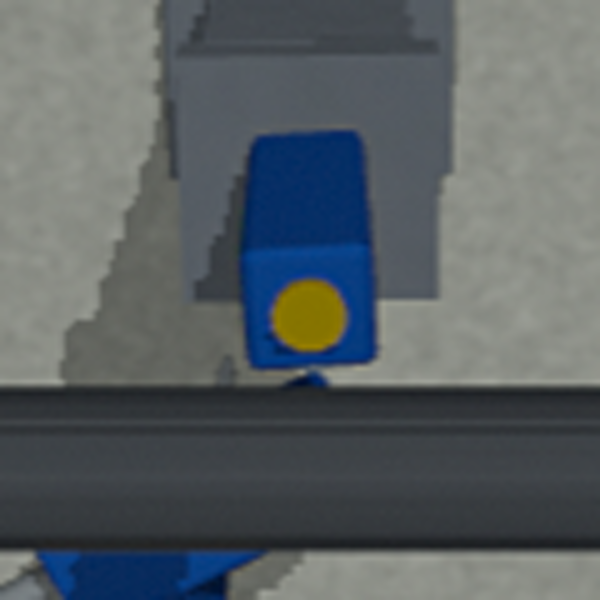

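Handle top face spans crop (243..377, 249..366), centred (310,310), square with the jaws within about 2°.

```bash
python3 - <<'E'
from h import *
import pickle;s=pickle.load(open('s3.pkl','rb'))
f=lambda u,v,z:atz('wrist',(220+u/5-.4,209+v/5-.4),z,s).round(4)
print(f(310,310,.192),[f(*p,.192) for p in((243,250),(372,247),(377,360),(250,368))])
print('plate',[f(*p,.122) for p in((178,57),(438,50),(438,298),(190,300))])
n=arm.get_state();print(n['tool_pos'])
E
```

```text
[0.4763 0.1597 0.192 ] [array([0.4637, 0.1721, 0.192 ]), array([0.4881, 0.1727, 0.192 ]), array([0.4893, 0.1493, 0.192 ]), array([0.4648, 0.1476, 0.192 ])]
plate [array([0.4466, 0.189 , 0.122 ]), array([0.5052, 0.1906, 0.122 ]), array([0.5064, 0.1301, 0.122 ]), array([0.4483, 0.1296, 0.122 ])]
[0.47604385 0.23332589 0.33042133]
```

>>> play_rows([
  [[-35,0.3,0,0,0,0,0],[-73.5,0.3,0,0,0,0,0],[-73.5,0.3,40,0,0,0,0],[-73.5,0.3,80,0,0,0,0],[-73.5,0.3,115,0,0,0,0],[-73.5,0.3,150,0,0,0,0],[-73.5,0.3,175,0,0,0,0],[-73.5,0.3,187,0,0,0,0],[-73.5,0.3,187,0,0,0,0],[-73.5,0.3,187,0,0,0,0],[-73.5,0.3,187,0,0,0,0]],
])

```text
clock: 11.65
tool_pos: [0.477, 0.1605, 0.1449]
eef_rot: [[0.0, 1.0, 0.002], [1.0, -0.0, 0.0], [0.0, 0.002, -1.0]]
contact_force: [-0.0, 1.1, -0.4]
opening: 0.0951
```

>>> play_rows([
  [[0,0,0,0,0,0,0.6],[0,0,0,0,0,0,0.7],[0,0,0,0,0,0,0.8],[0,0,0,0,0,0,1],[0,0,0,0,0,0,1],[0,0,0,0,0,0,1],[0,0,0,0,0,0,1],[0,0,0,0,0,0,1],[0,0,0,0,0,0,1]],
])

```text
clock: 12.55
tool_pos: [0.4764, 0.1606, 0.1436]
eef_rot: [[0.0, 1.0, 0.0], [1.0, -0.0, -0.0], [-0.0, 0.0, -1.0]]
contact_force: [0.1, 0.4, 0.2]
opening: 0.0288
```

>>> play_rows([
  [[0,0,0,0,0,0,1],[0,0,0,0,0,0,1],[0,0,0,0,0,0,1]],
])

```text
clock: 12.85
tool_pos: [0.4763, 0.1606, 0.1436]
eef_rot: [[-0.0, 1.0, -0.0], [1.0, 0.0, -0.0], [-0.0, -0.0, -1.0]]
contact_force: [-0.7, 0.7, -0.5]
opening: 0.0261
```

>>> play_rows([
  [[0,0,-8,0,0,0,1],[0,0,-20,0,0,0,1],[0,0,-40,0,0,0,1],[0,0,-65,0,0,0,1],[0,0,-90,0,0,0,1],[0,0,-115,0,0,0,1],[0,0,-140,0,0,0,1],[0,0,-165,0,0,0,1],[0,0,-182,0,0,0,1],[0,0,-190,0,0,0,1],[0,0,-190,0,0,0,1],[0,0,-190,0,0,0,1]],
])

```text
clock: 14.05
tool_pos: [0.476, 0.1606, 0.3331]
eef_rot: [[-0.0, 1.0, -0.001], [1.0, 0.0, -0.0], [-0.0, -0.001, -1.0]]
contact_force: [-0.7, 0.4, -1.8]
opening: 0.0257
```

```bash
python3 - <<'E'
from h import *
n=arm.get_state();R=n['eef_rot'];print(n['clock'],n['tool_pos'],n['opening'],n['contact_force'])
print(R.T@(np.array([.5105,-.167,.334])-n['tool_pos'])*1000)
E
```

```text
14.05 [0.47602884 0.16058174 0.33312844] 0.02568933216769144 [-0.66895385  0.39976827 -1.80536498]
[-327.58354342   34.45501845   -0.8304897 ]
```

>>> play_rows([
  [[-12,1,0,0,0,0,1],[-35,4,0,0,0,0,1],[-70,7,0,0,0,0,1],[-105,11,0,0,0,0,1],[-140,15,0,0,0,0,1],[-175,18,0,0,0,0,1],[-210,22,0,0,0,0,1],[-245,26,0,0,0,0,1],[-280,30,0,0,0,0,1],[-308,32,0,0,0,0,1],[-322,34,0,0,0,0,1],[-327.5,34.5,0,0,0,0,1]],
])

```text
clock: 15.25
tool_pos: [0.5106, -0.1682, 0.3329]
eef_rot: [[0.002, 1.0, -0.001], [1.0, -0.002, 0.0], [0.0, -0.001, -1.0]]
contact_force: [-0.0, 0.4, -1.4]
opening: 0.0259
```

>>> play_rows([
  [[0,0,15,0,0,0,1],[0,0,30,0,0,0,1],[0,0,38,0,0,0,1],[0,0,38,0,0,0,1],[0,0,38,0,0,0,1],[0,0,38,0,0,0,1]],
])

```text
clock: 15.85
tool_pos: [0.5111, -0.1667, 0.2964]
eef_rot: [[-0.0, 1.0, 0.001], [1.0, 0.0, -0.001], [-0.001, 0.001, -1.0]]
contact_force: [1.0, -0.9, -1.6]
opening: 0.026
```

```bash
python3 - <<'E'
from h import *
import pickle
n=snap('wrist','w4');snap('scene','s4');pickle.dump(n,open('s4.pkl','wb'))
print(n['clock'],n['tool_pos'],n['eef_rot'][:,2],n['opening'])
a=cv2.imread('pics/raw_s4.png')[70:190,180:300];b=cv2.imread('pics/raw_w4.png')[200:400,200:360]
cv2.imwrite('pics/v4.png',np.hstack([cv2.resize(a,(400,400),interpolation=2),np.clip(cv2.resize(b,(400,500),interpolation=2)[:400]*1.,0,255).astype('uint8')]))
E
```

```text
15.85 [ 0.51112587 -0.16671338  0.29635566] [ 1.03288692e-03 -5.43761181e-04 -9.99999319e-01] 0.026015691540858366
```

View pics/v4.png

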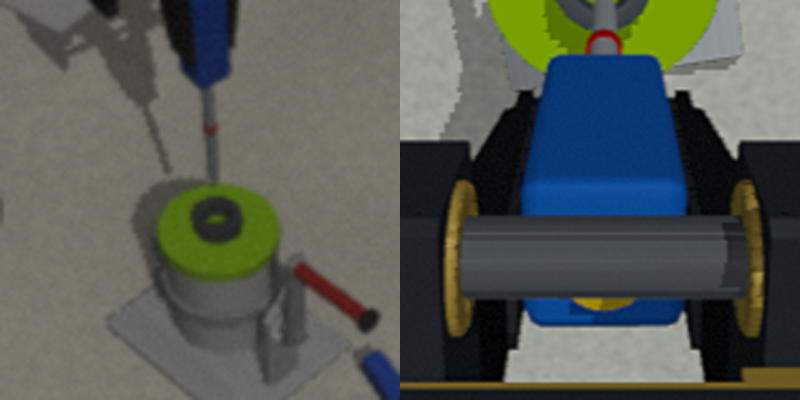

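Tip hangs over the bush; ring and bush columns agree in the wrist view. Lowering to about 7 mm above the rim for a final close check.

>>> play_rows([
  [[0,0,8,0,0,0,1],[0,0,16,0,0,0,1],[0,0,22,0,0,0,1],[0,0,22,0,0,0,1],[0,0,22,0,0,0,1],[0,0,22,0,0,0,1]],
])

```text
clock: 16.55
tool_pos: [0.511, -0.1669, 0.2738]
eef_rot: [[0.0, 1.0, 0.0], [1.0, -0.0, -0.0], [-0.0, 0.0, -1.0]]
contact_force: [-0.0, -0.6, -1.2]
opening: 0.0262
```

```bash
python3 - <<'E'
from h import *
import pickle
n=snap('scene','s5');snap('wrist','w5');w=imaging.read_camera('top')
pickle.dump(n,open('s5.pkl','wb'))
p=n['tool_pos'];print(n['clock'],p)
tip=np.r_[p[:2],p[2]-.1216]; bore=np.array([.5105,-.167,.146])
for nm in('scene','wrist'): print(nm,'tip',proj(nm,tip,n),'ring',proj(nm,tip+[0,0,.055],n),'bore',proj(nm,bore,n),'bore+x',proj(nm,bore+[.01,0,0],n),'bore+y',proj(nm,bore+[0,.01,0],n))
a=cv2.imread('pics/raw_s5.png')[105:155,225:265];b=cv2.imread('pics/raw_w5.png')[190:240,260:300]
f=lambda i:np.clip(cv2.resize(i,(400,500),interpolation=2)*1.7,0,255).astype('uint8')
cv2.imwrite('pics/v5.png',np.hstack([f(a),f(b)]))
E
```

```text
16.55 [ 0.511002   -0.1669309   0.27383365]
scene tip [243.90396905 131.39793947] ring [242.54342987 114.56531049] bore [244.20031911 133.10216336] bore+x [240.88342442 134.81222912] bore+y [246.46202487 135.42898074]
wrist tip [280.99063595 199.42359683] ring [280.98937741 217.66833048] bore [280.41568309 197.83334422] bore+x [291.87247781 197.82322826] bore+y [280.4001523  186.58276811]
```

View pics/v5.png

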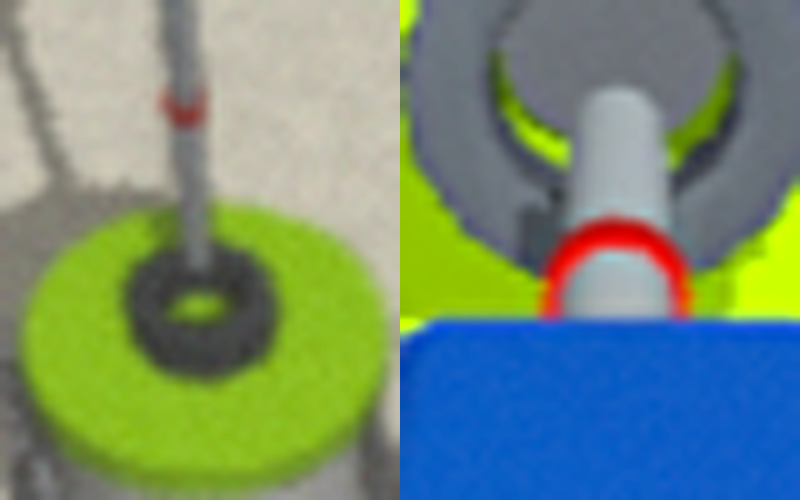

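Tip is centred over the hole within about 1.5 mm in both views (wrist: rod column 618, hole column 615). Rod slope matches upright. Lowering 61 mm.

>>> play_rows([
  [[0,0,6,0,0,0,1],[0,0,12,0,0,0,1],[0,0,18,0,0,0,1],[0,0,24,0,0,0,1],[0,0,30,0,0,0,1],[0,0,36,0,0,0,1],[0,0,42,0,0,0,1],[0,0,48,0,0,0,1],[0,0,53,0,0,0,1],[0,0,57,0,0,0,1],[0,0,60,0,0,0,1],[0,0,61,0,0,0,1]],
])

```text
clock: 17.9
tool_pos: [0.5108, -0.1668, 0.2123]
eef_rot: [[-0.0, 1.0, -0.0], [1.0, 0.0, 0.0], [0.0, -0.0, -1.0]]
contact_force: [0.1, -0.1, -0.6]
opening: 0.0259
```

>>> play_rows([
  [[0,0,0,0,0,0,1],[0,0,0,0,0,0,1],[0,0,0,0,0,0,1],[0,0,0,0,0,0,1],[0,0,0,0,0,0,1],[0,0,0,0,0,0,1]],
])

```text
clock: 18.5
tool_pos: [0.5109, -0.1669, 0.2127]
eef_rot: [[-0.0, 1.0, 0.0], [1.0, 0.0, -0.0], [-0.0, 0.0, -1.0]]
contact_force: [0.9, -0.4, -1.1]
opening: 0.0262
```

```bash
python3 - <<'E'
from h import *
n=snap('scene','s6')
for k in('clock','tool_pos','contact_force','opening'):print(k,n[k])
im=cv2.imread('pics/raw_s6.png').astype(int);B,G,R=im[...,0],im[...,1],im[...,2]
m=(R>1.6*G)&(R>1.6*B)&(R>60);ys,xs=np.nonzero(m)
k=(abs(xs-244)<8)&(abs(ys-132)<14);print('ring px',np.c_[xs,ys][k].mean(0) if k.any() else None,k.sum())
p=n['tool_pos'];print('pred ring',proj('scene',[p[0],p[1],p[2]-.1216+.055],n))
E
```

```text
clock 18.5
tool_pos [ 0.5108856  -0.16686011  0.21268657]
contact_force [ 0.87834436 -0.36132864 -1.13680774]
opening 0.026151813210875702
ring px [245.         134.66666667] 3
pred ring [244.10233515 133.17534387]
```

```bash
python3 -c "
from station import arm
arm.finish_job()"
```

```text
the job is handed in; nothing more can be done
```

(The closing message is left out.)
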